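# Wedge up the loaded tray deck against a zeroed gauge

## Robot

A 6-joint arm with a two-finger parallel gripper is mounted at the origin on the work surface. World frame = base frame: x ahead of the robot, y to its left, z up, the work surface at z = 0. Lengths are in m, angles in rad, forces in N, time in s.
With the tool pointing down it reaches from about 0.3 to 0.775 m from the base axis. Payload 14.6 kg.
Tool frame: the origin (TCP) lies at the very end of the fingers, on their centre line; the grasp point (between the pads) lies 19 mm behind it; z points along the fingers, y is the line along which they close (so a half turn about z gives the same grasp; the last joint's range is limited). The gripper opens to 94 mm and grips with 3 to 60 N. Pads are 16 mm wide; open, the fingers measure 119 mm over their backs; the gripper's body (75 mm by 177 mm) begins 78 mm behind the grasp point.
Start: joints at [-1.191, 0.3, 1.521, -0, 1.321, -0.067], TCP at [0.238, -0.496, 0.168] pointing down, gripper open.
Joint ranges: [-3.03, 3.03], [-0.79, 2.21], [0.23, 2.52], [-1.04, 4.18], [0, 3.07], [-2.55, 2.55]. Speed limits (rad/s): [2.22, 2.22, 2.57, 3.14, 3.14, 3.14].

## Interface

Orientations are given as [roll, pitch, yaw] about the fixed x, y, z axes, in that order (R = Rz(yaw) Ry(pitch) Rx(roll)).
In Python, from station import ctrl, cams gives the robot as it stands. The module is installed in compiled form; this text tells all that it offers.
- The arm moves only by the tool arm_command, never from a script. Its argument "plan" is a list that holds one entry, the list of rows, each a list of 7 numbers: the shift along the tool's x, y, z in fractions of the full range, 1 being 1000 mm, then the turn, a rotation vector about the tool's x, y, z in shares of 2 rad (1.0 is 2 rad), then the closure, from -1 (fully open) to 1 (shut). A call has 1 to 12 rows; each row is the pose to reach, as a shift and turn from the pose commanded when the call began, along the tool's axes at that moment; what a row does not reach only later rows make up. A row lasts 1/10 s, in which the tool goes at most 50 mm and 8.59 degrees, less where a joint would pass 70% of its speed; a pose out of reach is approached as far as the arm can. Shift and turn numbers lie between -1 and 1, and a call with a number outside is refused. A call with a gripper value outside its range is refused whole. The fingers move at their own pace and stop on an object; "squeeze" is the grip in N (left out, the last holds). Time passes only in rows, so rows that repeat a pose let the fingers close. It gives the time, the measured TCP pose, the force, the opening and the grip force at its end, in the units of the state.
- ctrl.get_obs(): the state, without advancing time (a new reading comes with each control period).
- cams.camera(name): name is "side" or "top"; returns (picture, depth): 480x640x3 uint8, blue, green, red; 480x640 float32, m along the optical axis (not along the pixel's ray), 0 where there is no reading.
- cams.camera_info(name): a dict with "fx", "fy", "cx", "cy" (pixels), "dist_coeffs" ([k1, k2, p1, p2, k3] as OpenCV has them; the pictures are not rectified), "world_to_cam" (4x4, takes a point from world to camera coordinates). Camera axes: x right, y down, z forward; pixel columns grow to the right and rows downward; lengths in m; the calibration is good to about 2 mm. A picture is of the moment at which its call begins. camera_info takes no time and is no camera call.
- ctrl.hand_in(): hands the job in; it is judged then, once.
The state is a dict: "time_s": time; "qpos": joint angles; "joint_vel": joint speeds; "tau": joint torques, N m; "ee_pos": TCP position; "eef_rot": TCP orientation; "force": force on the tool from outside, world axes, zero at the start; "moment": the same for the moment, N m; "grip_width": finger opening in m; "grip_force": force on a finger pad.
Only numpy, scipy, OpenCV 4.12 (cv2) and the standard library are available. Lean on these libraries where they do the work, as an engineer would, in place of code of your own. Each camera call takes 0.05 s, during which the arm holds its last target. There are 200 camera calls.

## Task

First turn the bezel of the dial gauge beside the loaded tray deck until its zero mark meets the needle, and let go of it. Then take the wooden wedge and push its thin end along the table under the middle of the deck's front bar until the bar has just lifted off its two rests, about 3 mm and never more than 8 mm. Finish while still gripping the wedge there, flat on the table and alone carrying the bar, and leave the other things on the bench where they are.

Things in the scene. Friction and masses are not known exactly. Their poses are not given: they have to be found in the camera images.
- station: Fixed low grey base frame with hinged deck and dial gauge. Origin on the table below the middle of the deck's front bar; x points from the bar to the hinge (the way to push the wedge), y along the bar, z up. The bar lies on two 10 mm high rests at y = +-115 mm; the table under the bar is free from y = -100 to 100. Gauge axis at x 0, y -180 mm; its column (60 mm high) at x 55.
- deck: Steel plate 260 x 260 x 6 mm hinged along its far edge, carrying a pan of six bread rolls (tops 67 mm above the table; pan starts 45 mm behind the front bar). About 1.2 kg, so the bar weighs 5 to 8 N. Origin at the middle of the bar's underside; hinge axis 260 mm behind it, 19 mm up. Its weight keeps it down; it swings up when the bar is lifted.
- lip (a point): Middle of the underside of the deck's front bar (round steel bar, 12 mm diameter, along station y). 10 mm above the table when the deck is down on its rests; its height minus 10 mm is the lift.
- bezel (a joint): Angle (rad) of the gauge's turnable bezel ring, positive counter-clockwise from above; 0 = zero mark at the needle with the deck down. Starts between 0.5 and 1.35; range -1.7 to 1.7, vertical axis, light friction (0.02 N m), stays where left. Ring 56 mm diameter, from 66 to 90 mm above the table, centred at station x 0, y -180 mm.
- zero_mark (a point): White tab on top of the bezel ring, in line with the thick black zero stroke of the white dial; 25.8 mm from the bezel's axis, 90 mm above the table. The dial turns with the bezel; it has 12 strokes 30 degrees apart.
- needle (a joint): Angle (rad) of the gauge's thin dark needle, positive clockwise from above; 0 with the deck down (pointing along station -x). It is driven by the front bar: one stroke of the dial (0.523 rad) per 1 mm of lift.
- needle_tip (a point): Tip of the needle, 19 mm from the bezel's axis, 83.5 mm above the table.
- wedge: Loose wooden wedge 107 x 44 mm, 0.22 kg, lying flat left or right of the robot, thin end away from it. Origin on the underside below the grip block; x points to the thin end (x = 95 mm, 3 mm high). Top rises 1 in 5 to 19 mm at x = 15. Grip block 26 x 26 mm, 19 to 62 mm up, centred on the origin. It meets the resting bar at x = 60 mm, then lifts it 1 mm per 5 mm of push.
- wedge_tip (a point): Middle of the lower edge of the wedge's thin end.
- scraper: Loose bench scraper, 75 mm wide steel blade 4 mm thick with a round wooden handle 22 mm high; lies in the other of the two places, left or right. Leave alone.
- salt_jar: Small glass jar with steel cap, 40 mm diameter, 65 mm high, left of the wedge's path. Leave alone.
- cutter: Round steel pastry cutter ring, 52 mm diameter, 35 mm high, right of the wedge's path. Leave alone.
- bowl: Small steel bowl, 120 mm diameter, 50 mm high, left of the station. Leave alone.
- measure: Aluminium measuring mug, 76 mm diameter, 90 mm high, right of the station. Leave alone.
There are look-alikes about, which are no part of the job. There is more than one size of the wedge; the job needs the largest.

How it is judged:
By the outcome, as a careful person would: the job done as asked, in the order asked, and still so for the second after the job is handed in, while the arm keeps its last pose, push and grip.
It also fails if it takes over 56 s, if anything falls off the work surface, if the arm or the gripper's body presses on something with over 40 N, if the wrist force passes 120 N, or if a joint passes its speed limit or range.

## Working session

There is one attempt and no reset: what is moved stays moved. The work goes in short steps, Python scripts to look and compute and a tool call to move; the robot and the scene stay as the last step left them, time stands still between calls to the robot, and variables do not carry over. Pictures are saved under pics/ and viewed, at most 10 in all, crops included, and the job is handed in when it is done.

Besides the shell and the picture viewer there is one more tool, called after ">>>" as name(argument=value, ...) on one line, values as JSON. arm_command: Moves the arm, as the interface text tells. Its arguments: {"type":"object","properties":{"plan":{"type":"array"},"squeeze":{"type":"number"}},"required":["plan"]}

```bash
mkdir -p pics; cat > h.py <<'E'
import numpy as np, cv2
from station import ctrl, cams
from scipy.spatial.transform import Rotation as R
def get(n): return cams.camera(n)
def ray(n,px):
    i=cams.camera_info(n);K=np.array([[i['fx'],0,i['cx']],[0,i['fy'],i['cy']],[0,0,1]])
    p=cv2.undistortPoints(np.array(px,float).reshape(-1,1,2),K,np.array(i['dist_coeffs'])).reshape(-1,2)
    T=np.array(i['world_to_cam']);d=np.c_[p,np.ones(len(p))]@T[:3,:3];return -T[:3,:3].T@T[:3,3],d
def plane(n,px,z):
    c,d=ray(n,px);return c+d*((z-c[2])/d[:,2])[:,None]
def proj(n,X):
    i=cams.camera_info(n);K=np.array([[i['fx'],0,i['cx']],[0,i['fy'],i['cy']],[0,0,1]]);T=np.array(i['world_to_cam'])
    return cv2.projectPoints(np.array(X,float).reshape(-1,1,3),cv2.Rodrigues(T[:3,:3])[0],T[:3,3],K,np.array(i['dist_coeffs']))[0].reshape(-1,2)
def cloud(n,dep):
    v,u=np.mgrid[:480,:640];c,d=ray(n,np.c_[u.ravel(),v.ravel()]);return (c+d*dep.reshape(-1,1)).reshape(480,640,3)
E
python3 - <<'E'
from h import *
for n in('top','side'):
    p,d=get(n);cv2.imwrite(f'pics/{n}0.png',p);np.save(n+'d.npy',d);print(n,ray(n,[[320,240]]))
o=ctrl.get_obs();print(o)
E
```

```text
top (array([ 0.31666844, -0.05250743,  1.20376141]), array([[ 0.14947906,  0.0066763 , -0.98874513]]))
side (array([-0.35332606, -0.81736967,  0.94146986]), array([[ 0.57875807,  0.56457798, -0.58869831]]))
{'time_s': 0.1, 'qpos': array([-1.19059771e+00,  3.00384028e-01,  1.52152181e+00, -1.96805366e-05,
        1.32070339e+00, -6.66001855e-02]), 'joint_vel': array([-0.0015406 , -0.00167487, -0.00168615, -0.00047023, -0.00029244,
       -0.00190881]), 'tau': array([ 1.43146904e-04, -5.32646692e+01, -3.53282082e+01,  7.09360954e-02,
        2.35112978e-02, -4.26001020e-05]), 'ee_pos': array([ 0.23753379, -0.49575631,  0.16775919]), 'eef_rot': array([-3.14057706e+00, -4.86329560e-05,  4.46803660e-01]), 'force': array([ 0.45456265, -0.10709039, -0.28198915]), 'moment': array([ 0.02277306, -0.05130259,  0.03387968]), 'grip_force': 0.0, 'grip_width': 0.09424541905132494}
```

View pics/top0.png

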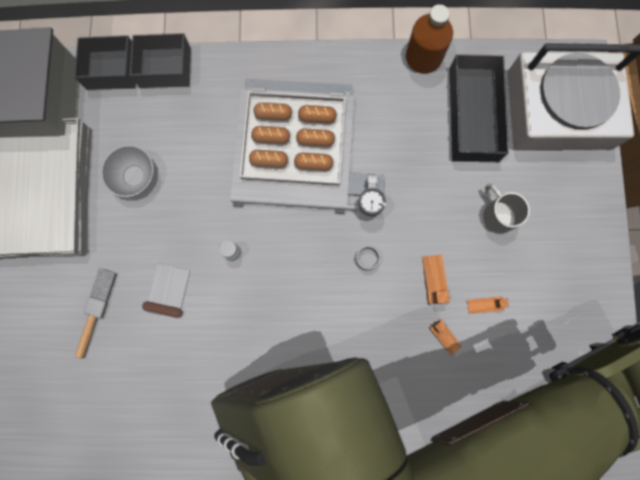

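View pics/side0.png

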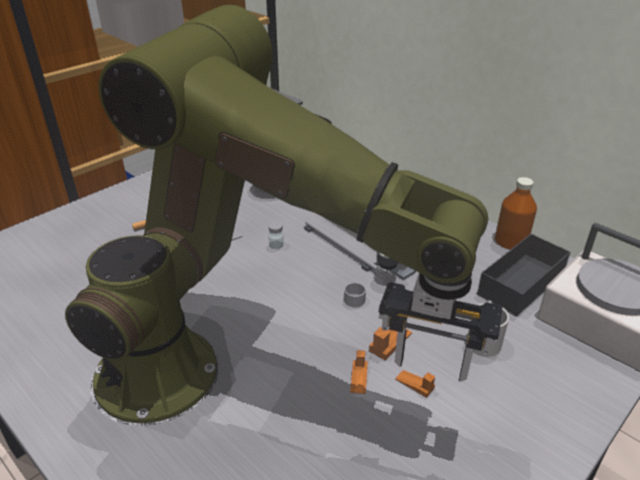

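The top view shows the station with its bar along about row 207, columns 235–350, and the gauge at (371,203). The largest wedge is at (435,280), with its thin end up and its block near (440,297). The side view shows the arm partly hiding the gauge. Next I zoom in on the key parts.

```bash
python3 - <<'E'
from h import *
p=cv2.imread('pics/top0.png')
a=cv2.resize(p[172:232,336:406],None,fx=8,fy=8,interpolation=2)[:480,:400+160]
b=cv2.resize(p[245:315,410:460],None,fx=4,fy=4,interpolation=2)
c=cv2.resize(p[175:220,225:400],None,fx=3,fy=3,interpolation=2)
m=np.zeros((600,800,3),np.uint8);m[:480,:560]=a;m[:280,580:780]=b;cv2.imwrite('pics/z.png',m)
d=np.load('topd.npy');P=cloud('top',d)
hsv=cv2.cvtColor(p,cv2.COLOR_BGR2HSV)
mk=((hsv[...,0]<20)&(hsv[...,1]>140)).astype(np.uint8);mk[:,:400]=0;mk[:240]=0
n,l,s,ce=cv2.connectedComponentsWithStats(mk)
for i in range(1,n):
    if s[i,4]<60: continue
    q=P[l==i]; low=q[:,2]<.03; hi=q[:,2]>.045
    r=cv2.minAreaRect(np.argwhere(l==i)[:,::-1].astype(np.float32)); 
    print(ce[i],s[i,4],r,'z',np.percentile(q[:,2],[2,50,98]),'block',q[hi].mean(0) if hi.any() else 0,hi.sum())
# front bar region heights
for v in range(196,216,2): print(v,np.round(P[v,[240,260,290,320,345]][:,[0,2]],4).tolist())
q=P[180:225,345:395].reshape(-1,3);g=q[(q[:,2]>.075)&(q[:,2]<.1)];print('gauge',g.mean(0),g.min(0),g.max(0))
E
```

```text
[435.44308943 278.53794038] 738 ((435.3299865722656, 279.30999755859375), (45.679100036621094, 18.1019344329834), 81.8698959350586) z [0.00292225 0.01386407 0.06444541] block [ 0.36658823 -0.29290586  0.08035334] 122
[486.68717949 304.38974359] 390 ((487.6287536621094, 304.28717041015625), (11.044912338256836, 37.015384674072266), 84.2894058227539) z [0.00147372 0.00963913 0.04605633] block [ 0.34422053 -0.36247031  0.25710029] 11
[445.51456311 336.74433657] 309 ((445.2439270019531, 336.80487060546875), (30.922407150268555, 11.244510650634766), 51.34019470214844) z [0.00149987 0.01008867 0.04573353] block [ 0.30214499 -0.29522479  0.04577315] 11
196 [[0.5974, 0.0207], [0.5961, 0.023], [0.5959, 0.0188], [0.5944, 0.0203], [0.5931, 0.0223]]
198 [[0.5918, 0.0252], [0.592, 0.021], [0.5898, 0.0256], [0.5875, 0.0305], [0.5879, 0.0249]]
200 [[0.5886, 0.0194], [0.5878, 0.0195], [0.5865, 0.02], [0.5849, 0.0221], [0.5844, 0.0205]]
202 [[0.586, 0.0106], [0.5832, 0.0198], [0.5823, 0.0183], [0.5811, 0.0189], [0.5795, 0.0221]]
204 [[0.5816, 0.0099], [0.5829, 0.0006], [0.5777, 0.0186], [0.5762, 0.0204], [0.5749, 0.0224]]
206 [[0.5776, 0.0071], [0.5781, 0.0014], [0.5774, -0.0007], [0.5722, 0.0183], [0.5706, 0.0216]]
208 [[0.5743, 0.0014], [0.5736, 0.0008], [0.5725, 0.0005], [0.5717, -0.001], [0.5672, 0.0163]]
210 [[0.57, -0.0004], [0.5699, -0.0037], [0.5681, -0.0003], [0.5673, -0.0019], [0.5656, 0.0019]]
212 [[0.5654, -0.0], [0.5646, -0.0002], [0.5631, 0.0015], [0.5617, 0.0028], [0.5611, 0.0014]]
214 [[0.5606, 0.0007], [0.5602, -0.001], [0.5596, -0.0039], [0.5575, 0.0013], [0.5569, -0.0003]]
gauge [ 0.56759622 -0.1547298   0.08355739] [ 0.53904079 -0.18029109  0.07524613] [ 0.59634467 -0.12748138  0.09510904]
```

View pics/z.png

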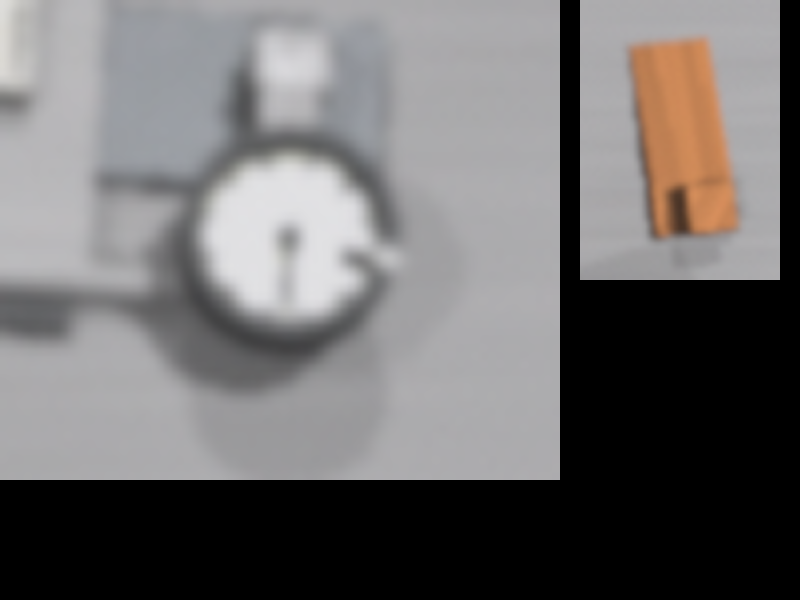

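The crop shows the gauge centre at pixel (372,202), the needle pointing down along station −x, and the zero mark at about (384.7,204.3). That puts the bezel at roughly +1.3 rad. The wedge's thin end is at the top of the crop and its block is at the lower right.

```bash
cat >> h.py <<'E'
def mark(p,c,yaw):
    """bezel angle from white tab outside dial: brightness along r=25.8mm at z=.09; needle: darkest at r 10..17 z .0835"""
    g=cv2.cvtColor(p,cv2.COLOR_BGR2GRAY).astype(np.float32);a=np.linspace(-np.pi,np.pi,721)[:-1]
    def samp(r,z):
        X=np.c_[c[0]-r*np.cos(a+yaw),c[1]-r*np.sin(a+yaw),a*0+z];q=proj('top',X).astype(np.float32)
        return cv2.remap(g,q[:,0].copy(),q[:,1].copy(),1).ravel()
    t=np.mean([samp(r,.09) for r in(.0245,.0258,.027)],0);w=np.clip(t-(np.median(t)+t.max())/2,0,None)
    n=np.mean([samp(r,.0835) for r in(.009,.012,.015)],0);v=np.clip((np.median(n)+n.min())/2-n,0,None)
    v=v*(abs(a)<.8)
    f=lambda w:np.angle((w*np.exp(1j*a)).sum())
    return f(w),f(v),t.max(),np.median(t)
E
python3 - <<'E'
from h import *
p=cv2.imread('pics/top0.png');d=np.load('topd.npy');P=cloud('top',d)
# front edge
pts=[]
for u in range(246,338):
    z=P[190:216,u,2];k=np.where(z>.0095)[0].max();pts.append((u,190+k+.5))
e=plane('top',pts,.016);f=np.polyfit(e[:,1],e[:,0],1)
r=e[:,0]-np.polyval(f,e[:,1]);k=abs(r)<.004;f=np.polyfit(e[k,1],e[k,0],1);print('edge',f,r.std())
yaw=-np.arctan(f[0]);print('yaw from edge',yaw)
# pan edges (white) yaw check via minAreaRect
hsv=cv2.cvtColor(p,cv2.COLOR_BGR2HSV)
# gauge ring: dark ring mask
g=cv2.cvtColor(p,cv2.COLOR_BGR2GRAY)
w=((g>190)).astype(np.uint8);w[:, :352]=0;w[:,395:]=0;w[:190]=0;w[:0]=0;w[222:]=0
n,l,s,ce=cv2.connectedComponentsWithStats(w);i=1+s[1:,4].argmax();print('dial',ce[i],s[i])
cnt=cv2.findContours((l==i).astype(np.uint8),0,1)[0][0];print(cv2.minEnclosingCircle(cnt))
q=P[185:220,350:395].reshape(-1,3);
for px in([372,202],ce[i]): print('gc',plane('top',[px],.085))
c=plane('top',[[371.6,201.6]],.0865)[0]
# station from gauge: origin = c + 180*ydir
X=np.array([np.cos(yaw),np.sin(yaw)]);Y=np.array([-X[1],X[0]]);print('origin from gauge',c[:2]+.18*Y, 'edge x there',np.polyval(f,c[1]+.18*Y[1])+.006)
# lateral ends of deck
print('mark',mark(p,c,yaw))
off=lambda q:(np.array(q)-[580,0])/4+[410,245]-.375
print('thin',plane('top',off([[632,45],[708,38]]),.003))
print('rear bottom-left',plane('top',off([[655,237]]),.019))
b=plane('top',off([[688,185],[735,182],[738,231],[690,234]]),.062);print('block',b,b.mean(0))
m=((hsv[...,0]<20)&(hsv[...,1]>140))&(abs(P[...,2]-.062)<.008);m[:,:410]=0;m[:,:]&=True;m[:270]=0;m[315:]=0;m[:,455:]=0
v,u=np.where(m);print('block depth',P[m].mean(0),plane('top',[[u.mean(),v.mean()]],.062),m.sum())
E
```

```text
edge [0.08531068 0.57491382] 0.0032665049223892027
yaw from edge -0.08510462172926146
dial [371.26568266 201.01845018] [362 192  20  19 271]
((371.4361572265625, 201.20213317871094), 9.911272048950195)
gc [[ 0.56462451 -0.15505613  0.085     ]]
gc [[ 0.56675156 -0.15357833  0.085     ]]
origin from gauge [0.58046111 0.02524218] edge x there 0.5830672455026773
mark (np.float64(1.4413502639805857), np.float64(0.025641854032783407), np.float32(183.15657), np.float32(105.90315))
thin [[ 0.45904921 -0.2714781   0.003     ]
 [ 0.46227259 -0.31401379  0.003     ]]
rear bottom-left [[ 0.35244058 -0.27687645  0.019     ]]
block [[ 0.3778871  -0.28715445  0.062     ]
 [ 0.37900842 -0.31194992  0.062     ]
 [ 0.35345304 -0.3123728   0.062     ]
 [ 0.35236386 -0.28712448  0.062     ]] [ 0.3656781  -0.29965041  0.062     ]
block depth [ 0.36742023 -0.2969125   0.06162988] [[ 0.3673983  -0.29683357  0.062     ]] 120
```

The manual's scale: shifts go in shares of 1000 mm and turns go in shares of 2 rad. Converting my numbers, 444 mm is 0.444, -166 mm is -0.166.

>>> arm_command(plan=[[[0.444,-0.166,0,0,0,0,-1],[0.444,-0.166,0,0,0,0,-1],[0.444,-0.166,0,0,0,0,-1],[0.444,-0.166,0,0,0,0,-1],[0.444,-0.166,0,0,0,0,-1],[0.444,-0.166,0,0,0,0,-1],[0.444,-0.166,0,0,0,0,-1],[0.444,-0.166,0,0,0,0,-1],[0.444,-0.166,0,0,0,0,-1],[0.444,-0.166,0,0,0,0,-1],[0.444,-0.166,0,0,0,0,-1],[0.444,-0.166,0,0,0,0,-1]]])

```text
time_s: 1.3
ee_pos: [0.566, -0.1544, 0.1677]
eef_rot: [-3.141, 0.001, 0.448]
force: [-0.2, -1.2, 0.8]
grip_width: 0.0942
grip_force: 0.0
```

Scaled: 97 mm is 0.097, 90 mm is 0.09.

>>> arm_command(plan=[[[0,0,0.04,0,0,0,-1],[0,0,0.07,0,0,0,-1],[0,0,0.09,0,0,0,-1],[0,0,0.097,0,0,0,-1],[0,0,0.097,0,0,0,-1]]])

```text
time_s: 1.8
ee_pos: [0.5656, -0.1552, 0.071]
eef_rot: [-3.141, 0.001, 0.446]
force: [0.3, -0.7, 0.7]
grip_width: 0.0943
grip_force: 0.0
```

```bash
python3 - <<'E'
from h import *
p,d=get('side');q=proj('side',[[.566,-.154,.09]])[0].astype(int);print(q)
x,y=np.clip(q-[60,45],0,[520,390]);cv2.imwrite('pics/s1.png',cv2.resize(p[y:y+90,x:x+120],None,fx=6,fy=6,interpolation=2))
E
```

```text
[389 251]
```

View pics/s1.png

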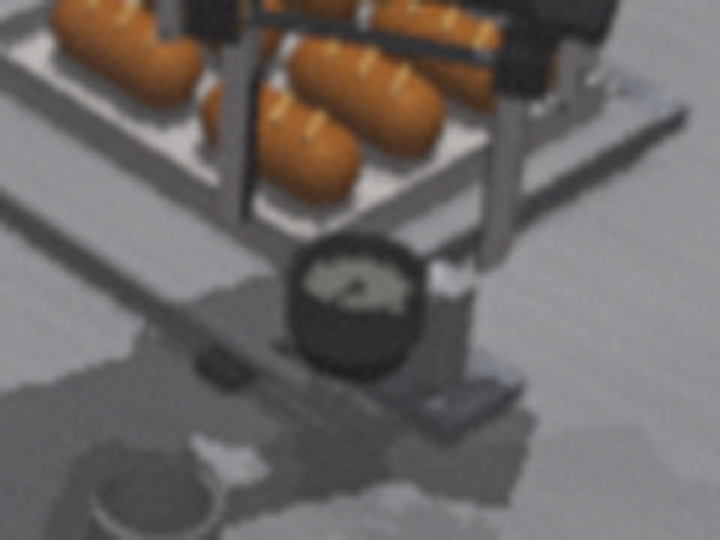

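The side crop shows the ring top at about (357,275) with fingertips at (235,225) and (495,265). The tips look higher or farther away than expected, so I check their projection against the TCP pose.

```bash
python3 - <<'E'
from h import *
o=ctrl.get_obs();M=R.from_euler('xyz',o['eef_rot']).as_matrix();t=o['ee_pos'];print(t,o['force'])
f=lambda X:((proj('side',X)-[329,206])*6).round().tolist()
for off in(.047,.0595):
  print(off,f([t+M[:,1]*off,t-M[:,1]*off]))
c=np.array([.566,-.154,0]);print('ring top c',f([c+[0,0,.09]]),'bottom c',f([c+[0,0,.066]]),'dialc',f([c+[0,0,.083]]))
p,d=get('side');P=cloud('side',d)
for uv in([235,215],[497,255],[240,180],[495,200],[357,280],[330,250]):
  x,y=329+uv[0]//6,206+uv[1]//6;print(uv,P[y,x].round(4))
E
```

```text
[ 0.5662556  -0.15522809  0.07202807] [ 0.28933907 -0.14041699  0.47298869]
0.047 [[475.0, 333.0], [249.0, 288.0]]
0.0595 [[506.0, 339.0], [219.0, 282.0]]
ring top c [[361.0, 274.0]] bottom c [[357.0, 321.0]] dialc [[360.0, 288.0]]
[235, 215] [ 0.5313 -0.1145  0.12  ]
[497, 255] [ 0.5811 -0.2049  0.1196]
[240, 180] [ 0.5358 -0.1131  0.1316]
[495, 200] [ 0.5787 -0.2037  0.1464]
[357, 280] [ 0.5723 -0.146   0.0813]
[330, 250] [ 0.5751 -0.1307  0.0871]
```

```bash
python3 - <<'E'
from h import *
t=np.array([.2375,-.4958,.1678]);M=R.from_euler('xyz',[-3.1406,0,.4468]).as_matrix()
print('start tips',proj('side',[t+M[:,1]*.053,t-M[:,1]*.053]))
p,d=get('side');P=cloud('side',d)
for uv in([235,285],[240,250],[490,330],[490,290],[455,275]):
  x,y=329+uv[0]//6,206+uv[1]//6;print(uv,P[y,x].round(4),p[y,x])
x,y=329-60,206-60
cv2.imwrite('pics/s2.png',cv2.resize(p[y:y+150,x:x+200],None,fx=4,fy=4,interpolation=2))
print(ctrl.get_obs()['time_s'])
E
```

```text
start tips [[460.36370781 393.26647303]
 [397.71494769 377.50428915]]
[235, 285] [ 0.5992 -0.0629  0.0194] [106 102 103]
[240, 250] [ 0.6213 -0.0476  0.0191] [123 120 122]
[490, 330] [ 0.6686 -0.149   0.001 ] [154 150 152]
[490, 290] [ 0.6914 -0.1316  0.0022] [154 150 150]
[455, 275] [ 0.6284 -0.1542  0.0582] [148 143 146]
1.95
```

View pics/s2.png

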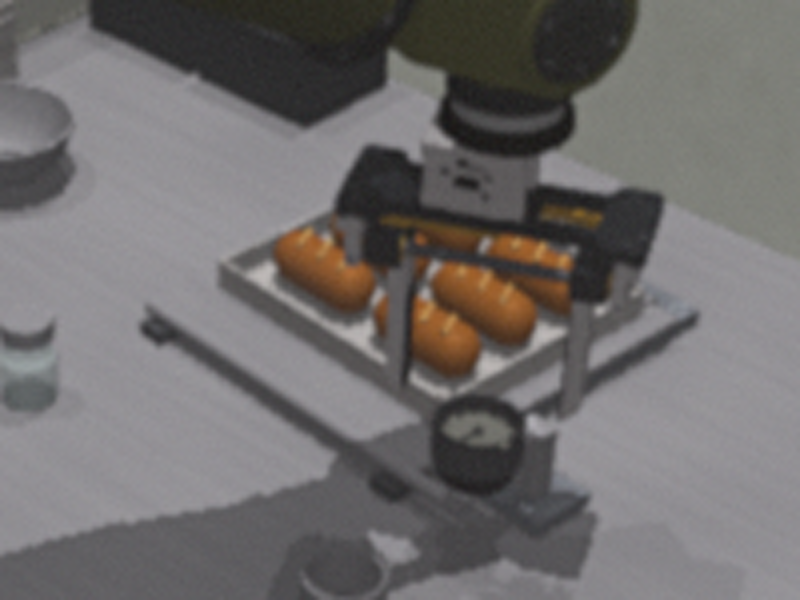

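The fingertips are clearly visible at about (369,243) and (412,250), above where the reported TCP puts them. I measure the offset with the depth data.

```bash
python3 - <<'E'
from h import *
o=ctrl.get_obs();M=R.from_euler('xyz',o['eef_rot']).as_matrix();t=o['ee_pos']
p,d=get('side');P=cloud('side',d)
L=(P.reshape(-1,3)-t)@M
L=L[(abs(L[:,0])<.06)&(abs(L[:,1])<.1)&(L[:,2]<.0)]
for lo in np.arange(-.14,0,.01):
    k=L[(L[:,2]>=lo)&(L[:,2]<lo+.01)];k=k[abs(k[:,1])>.03]
    print(round(lo,3),len(k),*[(len(s),s.mean(0).round(3)[:2].tolist(),s[:,1].min().round(3),s[:,1].max().round(3)) for s in(k[k[:,1]<0],k[k[:,1]>0]) if len(s)])
# tip from ray at finger plane
for uv,s in(([369,243.5],-1),([412.5,250],1)):
    c,r=ray('side',[uv]);A=c+r[0]*np.linspace(.5,2,3000)[:,None];B=(A-t)@M;i=abs(B[:,0]+.008).argmin();print('tip tool',B[i])
d0=np.load('sided.npy');P=cloud('side',d0);t=np.array([.2375,-.4958,.1678]);M=R.from_euler('xyz',[-3.1406,0,.4468]).as_matrix()
for uv in([400,367],[463.5,381]):
    c,r=ray('side',[uv]);A=c+r[0]*np.linspace(.5,2,3000)[:,None];B=(A-t)@M;i=abs(B[:,0]+.008).argmin();print('tip tool start',B[i])
E
```

```text
-0.14 22 (13, [-0.023, -0.068], np.float64(-0.082), np.float64(-0.051)) (9, [-0.028, 0.072], np.float64(0.054), np.float64(0.078))
-0.13 22 (15, [-0.009, -0.054], np.float64(-0.061), np.float64(-0.051)) (7, [-0.012, 0.052], np.float64(0.047), np.float64(0.057))
-0.12 42 (22, [-0.006, -0.055], np.float64(-0.062), np.float64(-0.051)) (20, [-0.01, 0.052], np.float64(0.046), np.float64(0.057))
-0.11 47 (27, [-0.007, -0.054], np.float64(-0.061), np.float64(-0.049)) (20, [-0.008, 0.052], np.float64(0.044), np.float64(0.057))
-0.1 48 (25, [-0.008, -0.054], np.float64(-0.061), np.float64(-0.049)) (23, [-0.009, 0.052], np.float64(0.044), np.float64(0.057))
-0.09 48 (22, [-0.009, -0.055], np.float64(-0.063), np.float64(-0.049)) (26, [-0.009, 0.051], np.float64(0.045), np.float64(0.057))
-0.08 44 (23, [-0.009, -0.055], np.float64(-0.062), np.float64(-0.049)) (21, [-0.009, 0.052], np.float64(0.044), np.float64(0.057))
-0.07 41 (22, [-0.008, -0.054], np.float64(-0.062), np.float64(-0.049)) (19, [-0.01, 0.051], np.float64(0.044), np.float64(0.057))
-0.06 44 (21, [-0.007, -0.054], np.float64(-0.061), np.float64(-0.049)) (23, [-0.009, 0.052], np.float64(0.046), np.float64(0.057))
-0.05 33 (21, [-0.007, -0.054], np.float64(-0.061), np.float64(-0.05)) (12, [-0.009, 0.05], np.float64(0.044), np.float64(0.056))
-0.04 5 (3, [-0.007, -0.051], np.float64(-0.053), np.float64(-0.05)) (2, [-0.006, 0.046], np.float64(0.044), np.float64(0.047))
-0.03 1 (1, [-0.003, -0.031], np.float64(-0.031), np.float64(-0.031))
-0.02 2 (2, [-0.001, -0.03], np.float64(-0.03), np.float64(-0.03))
-0.01 2 (2, [-0.008, -0.031], np.float64(-0.032), np.float64(-0.031))
0.0 0
tip tool [-0.00809393 -0.05045917 -0.0358536 ]
tip tool [-0.00794486  0.05516727 -0.04145095]
tip tool start [-0.00806138 -0.0502265  -0.03587198]
tip tool start [-0.00811445  0.05350302 -0.03977341]
```

The fingers end about 38 mm above the reported TCP, both here and at the start pose, and the gripper body shows the same shift. So the real tip height is the reported z plus about 38 mm. I descend further in steps and check.

Scaled: 36 mm is 0.036, 28 mm is 0.028.

>>> arm_command(plan=[[[0,0,0.015,0,0,0,-1],[0,0,0.028,0,0,0,-1],[0,0,0.036,0,0,0,-1],[0,0,0.036,0,0,0,-1]]])

```text
time_s: 2.4
ee_pos: [0.5654, -0.1541, 0.0334]
eef_rot: [-3.14, 0.002, 0.447]
force: [-0.5, 0.4, -0.2]
grip_width: 0.094
grip_force: 0.0
```

```bash
cat >> h.py <<'E'
def tips():
    o=ctrl.get_obs();M=R.from_euler('xyz',o['eef_rot']).as_matrix();t=o['ee_pos'];p,d=get('side')
    L=(cloud('side',d).reshape(-1,3)-t)@M
    L=L[(abs(L[:,0]+.008)<.006)&(abs(abs(L[:,1])-.052)<.009)&(L[:,2]<.03)&(L[:,2]>-.12)]
    for s in(-1,1):
        k=L[L[:,1]*s>0];print('tip',s,np.sort(k[:,2])[-6:].round(4),k[:,1].mean().round(4))
    print(t,o['force'],o['grip_width'])
    return p
E
python3 - <<'E'
from h import *
p=tips();cv2.imwrite('pics/s3.png',cv2.resize(p[190:290,320:470],None,fx=5,fy=5,interpolation=2))
E
```

```text
tip -1 [-0.0409 -0.0404 -0.0399  0.0281  0.0284  0.0292] -0.0544
tip 1 [-0.0365  0.0277  0.0278  0.0286  0.0287  0.0294] 0.0507
[ 0.56543339 -0.15413762  0.03339193] [-0.5339701   0.44996176 -0.24893634] 0.09402334862570871
```

View pics/s3.png

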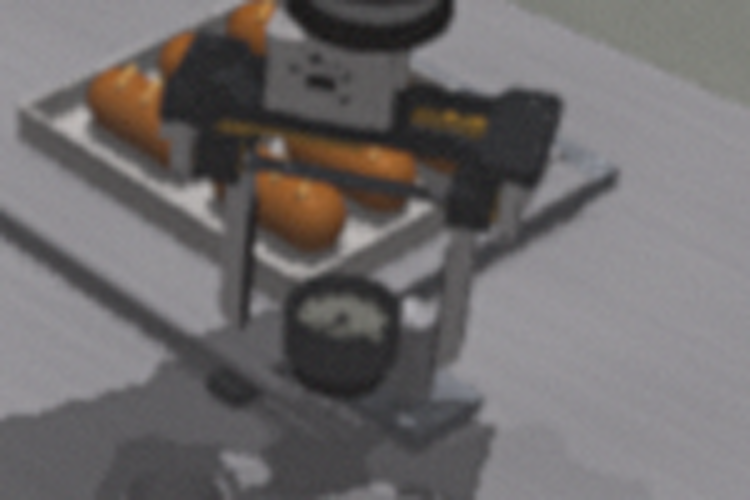

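The picture confirms the fingers now straddle the ring, with tips at about 72 mm real height. Closing.

>>> arm_command(plan=[[[0,0,0,0,0,0,0.5],[0,0,0,0,0,0,0.5],[0,0,0,0,0,0,0.5],[0,0,0,0,0,0,0.5],[0,0,0,0,0,0,0.5],[0,0,0,0,0,0,0.5],[0,0,0,0,0,0,0.5]]], squeeze=8)

```text
time_s: 3.15
ee_pos: [0.5662, -0.1542, 0.0354]
eef_rot: [-3.141, 0.0, 0.447]
force: [-1.5, 3.3, 3.1]
grip_width: 0.0562
grip_force: 8.0
```

Scaled: 1.33 rad is 0.665.

>>> arm_command(plan=[[[0,0,0,0,0,0.065,0.5],[0,0,0,0,0,0.13,0.5],[0,0,0,0,0,0.195,0.5],[0,0,0,0,0,0.26,0.5],[0,0,0,0,0,0.325,0.5],[0,0,0,0,0,0.39,0.5],[0,0,0,0,0,0.455,0.5],[0,0,0,0,0,0.52,0.5],[0,0,0,0,0,0.585,0.5],[0,0,0,0,0,0.65,0.5],[0,0,0,0,0,0.665,0.5],[0,0,0,0,0,0.665,0.5]]])

```text
time_s: 4.35
ee_pos: [0.5666, -0.1532, 0.0354]
eef_rot: [-3.14, 0.001, -0.884]
force: [-0.7, 9.2, 3.3]
grip_width: 0.056
grip_force: 8.0
```

```bash
python3 - <<'E'
from h import *
o=ctrl.get_obs();print(o['eef_rot'],o['force'],o['qpos'])
a,_=get('side');b,_=get('top')
u,v=proj('top',[[.566,-.154,.09]])[0].astype(int);print(u,v)
m=np.zeros((480,800,3),np.uint8);m[:,:400]=cv2.resize(a[221:269,369:409],None,fx=10,fy=10,interpolation=2);m[:,400:]=cv2.resize(b[v-24:v+24,u-20:u+20],None,fx=10,fy=10,interpolation=2)
cv2.imwrite('pics/s4.png',m)
E
```

```text
[-3.14034652e+00  1.14367901e-03 -8.84097918e-01] [-0.73888311  9.20635783  3.27473136] [-3.27366923e-01  5.18184745e-01  1.54213175e+00  1.88317348e-03
  1.08158939e+00  2.12664282e+00]
371 200
```

View pics/s4.png

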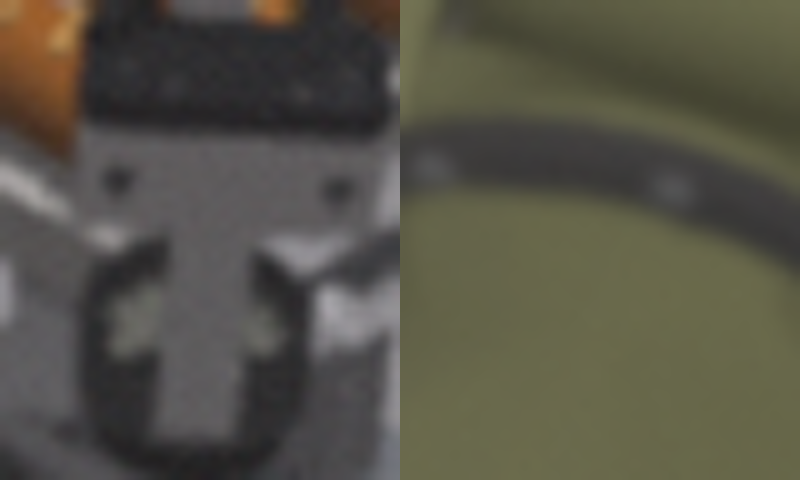

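Scaled: -110 mm is -0.11, -80 mm is -0.08.

>>> arm_command(plan=[[[0,0,0,0,0,0,-1],[0,0,0,0,0,0,-1],[0,0,0,0,0,0,-1],[0,0,0,0,0,0,-1],[0,0,0,0,0,0,-1],[0,0,-0.04,0,0,0,-1],[0,0,-0.08,0,0,0,-1],[0,0,-0.11,0,0,0,-1],[0,0,-0.11,0,0,0,-1]]])

```text
time_s: 5.35
ee_pos: [0.5681, -0.1551, 0.1498]
eef_rot: [-3.138, -0.006, -0.883]
force: [-0.3, -0.7, 0.2]
grip_width: 0.094
grip_force: 0.0
```

Scaled: 247 mm is 0.247, -17 mm is -0.017, -0.95 rad is -0.475.

>>> arm_command(plan=[[[-0.017,0.247,0,0,0,-0.475,-1],[-0.017,0.247,0,0,0,-0.475,-1],[-0.017,0.247,0,0,0,-0.475,-1],[-0.017,0.247,0,0,0,-0.475,-1],[-0.017,0.247,0,0,0,-0.475,-1],[-0.017,0.247,0,0,0,-0.475,-1],[-0.017,0.247,0,0,0,-0.475,-1],[-0.017,0.247,0,0,0,-0.475,-1],[-0.017,0.247,0,0,0,-0.475,-1],[-0.017,0.247,0,0,0,-0.475,-1]]])

```text
time_s: 6.35
ee_pos: [0.3649, -0.2978, 0.1449]
eef_rot: [-3.141, 0.0, 0.065]
force: [0.1, -0.5, 0.6]
grip_width: 0.0942
grip_force: 0.0
```

```bash
python3 - <<'E'
from h import *
fs=[get('top')[0] for _ in range(4)];b=np.mean(fs,0).astype(np.uint8)
print(proj('top',[[.5667,-.154,.09]]))
for c in([.566,-.154],[.5665,-.1537],[.568,-.154],[.566,-.156]): print(c,mark(b,c,-.085))
m=cv2.resize(b[172:232,336:406],None,fx=8,fy=8,interpolation=2);cv2.imwrite('pics/g2.png',m);cv2.imwrite('pics/top2.png',b)
E
```

```text
[[371.66887826 200.51298395]]
[0.566, -0.154] (np.float64(0.023758840252155796), np.float64(0.03038240041576072), np.float32(179.23763), np.float32(114.726395))
[0.5665, -0.1537] (np.float64(0.040881749745150714), np.float64(0.05797813152365964), np.float32(184.36067), np.float32(116.19238))
[0.568, -0.154] (np.float64(0.05055955584822387), np.float64(0.049188706345291745), np.float32(191.95833), np.float32(125.36931))
[0.566, -0.156] (np.float64(-0.2683798388105113), np.float64(-0.12320315140425298), np.float32(181.33984), np.float32(126.188644))
```

View pics/g2.png

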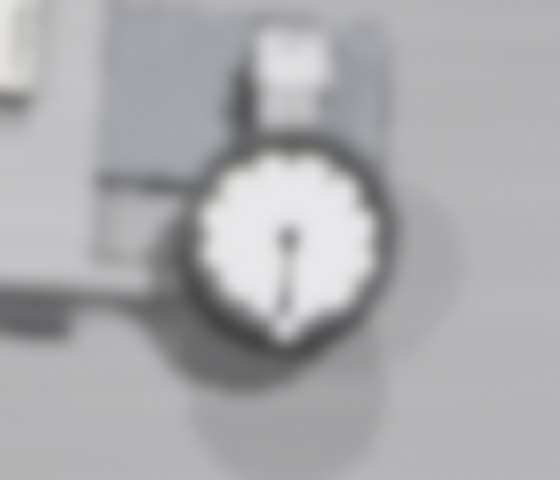

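The crop shows the white tab at (287,332), straight below the hub at (288,237) and in line with the needle, so the bezel is at zero within about 0.02 rad. Now I descend on the wedge block with the gripper partly open.

Scaled: 153 mm is 0.153, 145 mm is 0.145.

>>> arm_command(plan=[[[0.001,0,0.04,0,0,0,-0.4],[0.001,0,0.08,0,0,0,-0.4],[0.001,0,0.11,0,0,0,-0.4],[0.001,0,0.13,0,0,0,-0.4],[0.001,0,0.145,0,0,0,-0.4],[0.001,0,0.153,0,0,0,-0.4],[0.001,0,0.153,0,0,0,-0.4]]])

```text
time_s: 7.25
ee_pos: [0.3654, -0.2977, -0.0084]
eef_rot: [-3.141, 0.001, 0.067]
force: [1.1, -0.1, 0.7]
grip_width: 0.0659
grip_force: 0.0
```

```bash
python3 - <<'E'
from h import *
a,d=get('side');P=cloud('side',d);o=ctrl.get_obs();t=o['ee_pos'];M=R.from_euler('xyz',o['eef_rot']).as_matrix();print(t)
q=proj('side',[t+[0,0,.04]])[0].astype(int);print(q)
x,y=q-[50,50];cv2.imwrite('pics/w1.png',cv2.resize(a[y:y+100,x:x+100],None,fx=6,fy=6,interpolation=2))
L=(P.reshape(-1,3)-t)@M
hs=cv2.cvtColor(a,cv2.COLOR_BGR2HSV).reshape(-1,3);wd=(hs[:,0]<20)&(hs[:,1]>130)&(abs(L[:,0])<.12)&(abs(L[:,1])<.04)
for lo in np.arange(-.1,.0,.008):
    k=(~wd)&(L[:,2]>=lo)&(L[:,2]<lo+.008)&(abs(L[:,0])<.015)&(abs(L[:,1])<.05);print(round(lo,3),k.sum(),np.median(L[k&(L[:,1]<0),1]).round(3),np.median(L[k&(L[:,1]>0),1]).round(3))
w=L[wd];b=w[(w[:,2]<-.085+.02)&(abs(w[:,0])<.03)];print('block top pts',b.mean(0),len(b),w[:,2].min())
E
```

```text
[ 0.3657634  -0.29803016 -0.00760511]
[381 342]
-0.1 46 -0.037 0.041
-0.092 50 -0.037 0.042
-0.084 51 -0.037 0.042
-0.076 72 -0.035 0.041
-0.068 60 -0.036 0.039
-0.06 56 -0.037 0.042
-0.052 49 -0.036 0.038
-0.044 21 -0.036 0.034
-0.036 2 -0.029 nan
-0.028 13 -0.021 0.02
-0.02 19 -0.02 0.021
-0.012 270 -0.038 0.033
-0.004 5 -0.012 0.038
block top pts [-0.00073925  0.00788952 -0.08663405] 125 -0.16904474598048214
  return _methods._mean(a, axis=axis, dtype=dtype,
  ret = ret.dtype.type(ret / rcount)
```

View pics/w1.png

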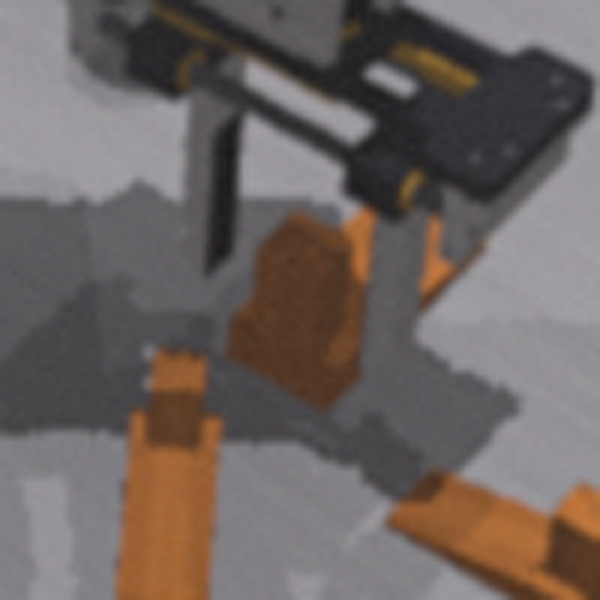

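The side crop shows the fingers straddling the largest wedge's block, with tips above the wedge body and at about 30 mm real height. Closing on the block.

>>> arm_command(plan=[[[0,0,0,0,0,0,1],[0,0,0,0,0,0,1],[0,0,0,0,0,0,1],[0,0,0,0,0,0,1],[0,0,0,0,0,0,1],[0,0,0,0,0,0,1],[0,0,0,0,0,0,1],[0,0,0,0,0,0,1]]], squeeze=30)

```text
time_s: 8.1
ee_pos: [0.3657, -0.2981, -0.0076]
eef_rot: [3.141, -0.0, 0.067]
force: [-1.0, 0.2, 3.2]
grip_width: 0.0257
grip_force: 30.0
```

Scaled: -327 mm is -0.327, -305 mm is -0.305, 0.152 rad is 0.076.

>>> arm_command(plan=[[[0,0,-0.02,0,0,0,1],[0,0,-0.05,0,0,0,1],[0,0,-0.065,0,0,0,1],[0,-0.03,-0.065,0,0,0,1],[0,-0.07,-0.065,0,0,0,1],[0.005,-0.11,-0.065,0,0,0,1],[0.01,-0.15,-0.065,0,0,0.015,1],[0.03,-0.19,-0.065,0,0,0.03,1],[0.05,-0.23,-0.065,0,0,0.045,1],[0.075,-0.27,-0.065,0,0,0.06,1],[0.1,-0.305,-0.065,0,0,0.076,1],[0.118,-0.327,-0.065,0,0,0.076,1]]])

```text
time_s: 9.3
ee_pos: [0.4621, 0.0387, 0.057]
eef_rot: [-3.141, 0.0, -0.085]
force: [-0.0, -1.0, -3.3]
grip_width: 0.0257
grip_force: 30.0
```

>>> arm_command(plan=[[[0,0,0,0,0,0,1],[0,0,0.02,0,0,0,1],[0,0,0.04,0,0,0,1],[0,0,0.05,0,0,0,1],[0,0,0.05,0,0,0,1]]])

```text
time_s: 9.8
ee_pos: [0.4604, 0.0357, 0.0061]
eef_rot: [3.141, 0.003, -0.086]
force: [-0.1, 0.4, -2.7]
grip_width: 0.0263
grip_force: 30.0
```

```bash
python3 - <<'E'
from h import *
o=ctrl.get_obs();print(o['ee_pos'],o['eef_rot'],o['force'])
p,d=get('top');a,ds=get('side');cv2.imwrite('pics/t3.png',p);cv2.imwrite('pics/s5.png',a);np.save('td3.npy',d);np.save('sd3.npy',ds)
for n,i,dd in(('top',p,d),('side',a,ds)):
    P=cloud(n,dd);h=cv2.cvtColor(i,cv2.COLOR_BGR2HSV);m=(h[...,0]<22)&(h[...,1]>130)&(P[...,0]<.59)&(P[...,0]>.40)&(abs(P[...,1]-.03)<.08)&(P[...,2]<.1)
    L=P[m]-o['ee_pos'];c,s=np.cos(o['eef_rot'][2]),np.sin(o['eef_rot'][2]);x=L[:,0]*c+L[:,1]*s;y=-L[:,0]*s+L[:,1]*c
    print(n,m.sum(),'x',np.percentile(x,[1,99]) if m.any() else 0)
    for lo in np.arange(-.02,.1,.02):
        k=(x>lo)&(x<lo+.02); 
        if k.sum()>3: print(round(lo,2),k.sum(),'y',np.percentile(y[k],[3,97]).round(4),'z',np.median(L[k,2]+o['ee_pos'][2]).round(4))
u,v=proj('top',[[.5,.02,.01]])[0].astype(int);print(u,v)
E
```

```text
[0.46043715 0.0357205  0.00613325] [ 3.14130672e+00  2.84742147e-03 -8.56363825e-02] [-0.08552618  0.35404132 -2.68518405]
top 0 x 0
side 281 x [-0.01630374  0.09201188]
-0.02 40 y [-0.0186  0.0099] z 0.0578
0.0 30 y [-0.0216 -0.0047] z 0.0341
0.02 44 y [-0.0235  0.0025] z 0.0298
0.04 69 y [-0.0214  0.0203] z 0.0272
0.06 62 y [-0.0202  0.0193] z 0.0232
0.08 36 y [-0.0197  0.0218] z 0.0202
290 239
```

Scaled: 14 mm is 0.014, 13 mm is 0.013.

>>> arm_command(plan=[[[0,0,0.008,0,0,0,1],[0,0,0.012,0,0,0,1],[0,0,0.013,0,0,0,1],[0,0,0.014,0,0,0,1],[0,0,0.014,0,0,0,1]]])

```text
time_s: 10.4
ee_pos: [0.4616, 0.0361, -0.0067]
eef_rot: [3.142, -0.0, -0.085]
force: [-0.1, -0.5, -2.4]
grip_width: 0.0257
grip_force: 30.0
```

Scaled: 1.5 mm is 0.0015, 1 mm is 0.001.

>>> arm_command(plan=[[[0,0,0.0005,0,0,0,1],[0,0,0.001,0,0,0,1],[0,0,0.0015,0,0,0,1],[0,0,0.0015,0,0,0,1]]])

```text
time_s: 10.8
ee_pos: [0.4617, 0.0361, -0.0076]
eef_rot: [3.142, -0.0, -0.085]
force: [-5.7, -0.7, 7.6]
grip_width: 0.0259
grip_force: 30.0
```

Scaled: 52 mm is 0.052, 48 mm is 0.048.

>>> arm_command(plan=[[[0.006,0,-0.0004,0,0,0,1],[0.012,0,-0.0004,0,0,0,1],[0.018,0,-0.0004,0,0,0,1],[0.024,0,-0.0004,0,0,0,1],[0.03,0,-0.0004,0,0,0,1],[0.036,0,-0.0004,0,0,0,1],[0.042,0,-0.0004,0,0,0,1],[0.048,0,-0.0004,0,0,0,1],[0.052,0,-0.0004,0,0,0,1],[0.052,0,-0.0004,0,0,0,1]]])

```text
time_s: 11.8
ee_pos: [0.5144, 0.0316, -0.0076]
eef_rot: [-3.142, -0.001, -0.085]
force: [1.2, -1.0, 2.8]
grip_width: 0.026
grip_force: 30.0
```

```bash
cat >> h.py <<'E'
def gauge(k=4):
    fs=[get('top')[0] for _ in range(k)];b=np.mean(fs,0).astype(np.uint8)
    g=cv2.cvtColor(b,cv2.COLOR_BGR2GRAY).astype(np.float32);a=np.linspace(-np.pi,np.pi,721)[:-1]
    c=[.566,-.154];yaw=-.085
    n=[]
    for r in(.007,.009,.011):
        X=np.c_[c[0]-r*np.cos(a+yaw),c[1]-r*np.sin(a+yaw),a*0+.0835];q=proj('top',X).astype(np.float32);n.append(cv2.remap(g,q[:,0].copy(),q[:,1].copy(),1).ravel())
    n=np.mean(n,0);i=n.argmin();w=np.clip(np.median(n)-15-n,0,None)*(abs(np.angle(np.exp(1j*(a-a[i]))))<.5)
    print('needle ccw angle',np.angle((w*np.exp(1j*a)).sum()).round(3),'min',n.min(),np.median(n),'bezel',mark(b,c,yaw)[0].round(3)); return b
E
python3 - <<'E'
from h import *
b=gauge();cv2.imwrite('pics/t4.png',b);o=ctrl.get_obs();print(o['ee_pos'],o['force'])
E
```

```text
needle ccw angle 0.053 min 201.5306 231.66733 bezel 0.024
[ 0.51399957  0.03165855 -0.00759807] [ 2.2427899  -1.25102058  2.75639093]
```

Scaled: 12 mm is 0.012, 10 mm is 0.01.

>>> arm_command(plan=[[[0.003,0,0,0,0,0,1],[0.006,0,0,0,0,0,1],[0.008,0,0,0,0,0,1],[0.01,0,0,0,0,0,1],[0.012,0,0,0,0,0,1],[0.012,0,0,0,0,0,1]]])

```text
time_s: 12.6
ee_pos: [0.5227, 0.031, -0.0079]
eef_rot: [3.141, 0.006, -0.085]
force: [-19.3, 1.8, 19.3]
grip_width: 0.026
grip_force: 30.0
```

```bash
python3 - <<'E'
from h import *
b=gauge();cv2.imwrite('pics/t5.png',b);o=ctrl.get_obs();print(o['ee_pos'],o['force'])
E
```

```text
needle ccw angle 0.025 min 196.6556 232.65414 bezel 0.025
[ 0.52267182  0.03099948 -0.00787485] [-18.84277916   2.38456445  17.78813864]
```

Scaled: 5 mm is 0.005, 3 mm is 0.003, 0.006 rad is 0.003.

>>> arm_command(plan=[[[0,0,-0.001,0,0.002,0,1],[0.001,0,-0.0012,0,0.003,0,1],[0.003,0,-0.0012,0,0.003,0,1],[0.005,0,-0.0012,0,0.003,0,1],[0.005,0,-0.0012,0,0.003,0,1]]])

```text
time_s: 13.3
ee_pos: [0.5275, 0.0305, -0.0078]
eef_rot: [3.141, 0.001, -0.085]
force: [-11.3, 1.2, 3.5]
grip_width: 0.0258
grip_force: 30.0
```

```bash
python3 - <<'E'
from h import *
b=gauge();cv2.imwrite('pics/t6.png',b);o=ctrl.get_obs();print(o['ee_pos'],o['eef_rot'],o['force'])
E
```

```text
needle ccw angle -0.513 min 202.01237 232.7749 bezel 0.025
[ 0.527455    0.03049236 -0.00785865] [ 3.14133714e+00  7.24230928e-04 -8.51031767e-02] [-10.93729997   1.44695206   1.76061599]
```

Scaled: 9.5 mm is 0.0095, 8 mm is 0.008.

>>> arm_command(plan=[[[0.002,0,0,0,0,0,1],[0.004,0,0,0,0,0,1],[0.006,0,0,0,0,0,1],[0.008,0,0,0,0,0,1],[0.0095,0,0,0,0,0,1],[0.0095,0,0,0,0,0,1]]])

```text
time_s: 14.1
ee_pos: [0.5369, 0.0297, -0.0079]
eef_rot: [3.141, 0.001, -0.085]
force: [-10.3, 1.2, 2.8]
grip_width: 0.0256
grip_force: 30.0
```

```bash
python3 - <<'E'
from h import *
b=gauge();cv2.imwrite('pics/t7.png',b);a,d=get('side');o=ctrl.get_obs();print(o['ee_pos'],o['eef_rot'],o['force'])
u,v=proj('side',[[.545,.02,.02]])[0].astype(int)
m=np.zeros((480,800,3),np.uint8);m[:,:400]=cv2.resize(b[178:226,352:392],None,fx=10,fy=10,interpolation=2);m[:,400:]=cv2.resize(a[v-48:v+48,u-40:u+40],None,fx=5,fy=5,interpolation=2);cv2.imwrite('pics/fin.png',m)
E
```

```text
needle ccw angle -1.602 min 200.37761 233.20963 bezel 0.025
[ 0.536902    0.02970719 -0.00784607] [ 3.14134514e+00  8.15145258e-04 -8.50978134e-02] [-10.2721321    0.66391994   2.14839139]
```

View pics/fin.png

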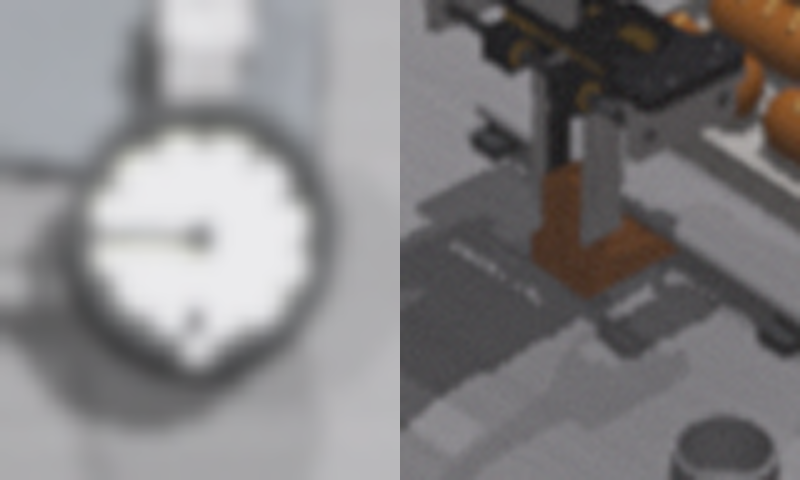

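The needle has turned a quarter turn clockwise, which is 3 strokes or 3 mm of lift. The zero mark is still at the bottom, and the gripped wedge lies flat under the bar. Handing in.

```bash
python3 -c "
from h import *
print(ctrl.hand_in())"
```

```text
the job is handed in; nothing more can be done
None
```

I turned the bezel's zero mark to the needle and let go, then pushed the gripped wedge flat under the bar to a gauge reading of about 3 mm lift, and handed the job in at about 14 s (no verdict was returned).

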